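# Swing the seed chute over the pot and open the gate

### The job

On the shop counter, get the seed dispenser ready to fill the open aluminium cooking pot: with a fingertip, gently push the side of the swing chute round until its mouth is centred over the pot. Leave the chute there, and only then gently push the gate lever all the way over to its open stop. Do not grasp, lift or shift anything: the pot, mug, jar and brass weight stay where they stand.

Things in the scene. Friction and masses are not known exactly. Their poses are not given: they have to be found in the camera images.
- dispenser: Fixed green cast seed dispenser. Origin: on the drum's upright axis, on the counter; z up. Foot 156 mm across, 12 mm high; drum 116 mm across up to 100 mm; the chute's collar, 124 mm across, from 102 to 142 mm; aluminium hopper above it, at most 120 mm across, top at 219 mm. Own +x: the direction in which the chute points at joint value 0. On the -x side is the gate housing, a green box and post up to 96 mm high, reaching 140 mm from the drum axis.
- chute (a joint): Angle (rad) of the swing chute about the drum's upright axis; 0 along the dispenser's own +x, positive anticlockwise seen from above, stops at -1.2 and 1.2. It moves with light friction (about 1 N at the push point, with a little damping) and stays where it is left. Push it with no more than 30 N.
- chute_mouth (a point): Point under the mouth of the chute, 190 mm from the drum axis on the chute's centreline, 102 mm above the counter; turns with the chute. The chute is an open steel trough, 48 mm wide outside, from 55 to 205 mm from the axis, sloping down outwards by 6 degrees; its end overhangs this point by 15 mm. Its underside stays at least 95 mm above the counter, clear of everything standing there.
- chute_push (a point): Point on the chute's centreline 140 mm from the drum axis, 124 mm above the counter; a good distance out to push. Here the two upright side walls (outer faces 24 mm either side of the centreline) span heights 104 to 141 mm; push either one from outside.
- gate (a joint): Angle (rad) of the gate lever about its upright pivot: 0 is shut, 1.2 is fully open against the stop; grows anticlockwise seen from above. Starts at or near shut. Light friction (about 1 N at the knob, with a little damping); it stays where it is left. Push it with no more than 30 N.
- gate_pivot (a point): Centre of the top of the lever's pivot, 113 mm above the counter, 110 mm from the drum axis along the dispenser's own -x.
- gate_tip (a point): Centre of the top of the black knob at the lever's free end, 135 mm above the counter, 88 mm from the pivot axis; turns with the lever. The knob is an upright cylinder 18 mm across and 34 mm tall (101 to 135 mm above the counter), on a steel bar 12 mm wide between heights 98 and 116 mm; push knob and bar together from the side. The lever points along the dispenser's own -x when half way (0.6 rad).
- pot: Loose open aluminium cooking pot, 104 mm across the rim, 65 mm high, with two small side handles, the widest of the containers. Origin: centre of its underside on the counter. It stands about 190 mm (+-10 mm) from the drum axis, in any one of three places around the front of the dispenser, the mug and the jar in the other two.
- mug: Loose white mug, 68 mm across, 78 mm high, one handle. Origin: centre of its underside. Leave it.
- jar: Loose closed glass jar, 60 mm across, 75 mm high, with a steel cap. Origin: centre of its underside. Leave it.
- weight: Loose brass scale weight with a knob top, 42 mm across, 58 mm high, near the gate lever. Origin: centre of its underside. Leave it.

How it is judged:
By the outcome, as a careful person would: the job done as asked, in the order asked, and still so for the second after the job is handed in, with the robot touching nothing.
It also fails if it takes over 64 s, if anything falls off the work surface, if the arm or the gripper's body presses on something with over 40 N, if the wrist force passes 120 N, or if a joint passes its speed limit or range.

### The arm

A 6-joint arm with a two-finger parallel gripper is mounted at the origin on the work surface. World frame = base frame: x ahead of the robot, y to its left, z up, the work surface at z = 0. Lengths are in m, angles in degrees, forces in N, time in s.
With the tool pointing down it reaches from about 0.25 to 0.775 m from the base axis. Payload 4 kg.
Tool frame: the origin (TCP) lies on the centre line of the jaws, within the pads' length; the fingertips stand 19 mm ahead of it and the grasp point (between the pads) is the TCP (tip_reach is the distance from the TCP to the fingertips, in m); z points along the fingers, y is the line along which they close (so a half turn about z gives the same grasp; the last joint's range is limited). The gripper opens to 94 mm and grips with 3 to 60 N. Pads are 16 mm wide; open, the fingers measure 119 mm over their backs; the gripper's body (75 mm by 177 mm) begins 78 mm behind the grasp point.
Start: joints at [63.02, 4.996, 78.535, -0, 96.463, -5.907], TCP at [0.198, 0.513, 0.225] pointing down, gripper open.
Joint ranges: [-177.83, 177.83], [-43.37, 116.18], [15.69, 146.23], [-61.86, 241.86], [9.47, 152.12], [-147.06, 147.06]. Speed limits (degrees/s): [159.86, 159.86, 180, 180, 180, 180].

### API

Orientations are given as [roll, pitch, yaw] about the fixed x, y, z axes, in that order (R = Rz(yaw) Ry(pitch) Rx(roll)).
In Python, from station import * gives the robot as it stands.
- The arm moves only by the tool arm_command, never from a script. Its arguments are lists of equal length, an entry for each row: "slide": the shift along the tool's x, y, z in units of 25 mm (1.0 is 25 mm), a list of three; "turn": the turn about the tool's z in units of 5 degrees (1.0 is 5 degrees). In form: {"slide": [[x, y, z], ...], "turn": [turn, ...]}. A call has 1 to 5 rows; each row is the pose to reach, as a shift and turn from the pose commanded when the call began, along the tool's axes at that moment; what a row does not reach only later rows make up. A row lasts 1/12 s, in which the tool goes at most 41.7 mm and 7.16 degrees, less where a joint would pass 70% of its speed; a pose out of reach is approached as far as the arm can. A call with a gripper value outside its range is refused whole. "grip" is the opening in per cent of the stroke, from 0 (shut) to 100 (fully open), set as the call begins (left out, the last holds). The fingers move at their own pace and stop on an object; "squeeze" is the grip in N (left out, the last holds). Time passes only in rows, so rows that repeat a pose let the fingers close. It gives the time, the measured TCP pose, the force, the opening and the grip force at its end, in the units of the state.
- sense(): the state, without advancing time (a new reading comes with each control period).
- get_image(name): name is "scene" or "top" or "wrist"; returns a dict with "img" (480x640x3 uint8, blue, green, red), "depth" (480x640 float32, m along the optical axis (not along the pixel's ray), 0 where there is no reading), "mtx" (3x3 intrinsics, pixels), "dist_coeffs" ([k1, k2, p1, p2, k3] as OpenCV has them; the pictures are not rectified), "view" (4x4, takes a point from world to camera coordinates). Camera axes: x right, y down, z forward; pixel columns grow to the right and rows downward; lengths in m; the calibration is good to about 2 mm. A picture is of the moment at which its call begins.
- finish_job(): hands the job in; it is judged then, once.
Trained networks look in a picture, given as the dict that the camera call returned (one of the last four; its "shot" number tells which), for a name from the list of things; names that differ only in an ending like _2 or _b are one class to them, and where a whole thing is asked for, a point or a joint stands for the part that bears it (a point fixed in the world has none). Each returns a list of dicts, best first, with "p" (0 to 1); they miss things now and then, are a little off and sometimes report something else, mostly with a low value. They report only what shows in the picture. A call takes as long as a camera call.
- masks_of(picture, thing): "pixels" (480x640 bool, what is visible of it) and "position" ([row, column] as shares, 0 to 1, of the picture: columns of its width, rows of its height, amid what is visible of it).
- spot_point(picture, thing): "position" ([row, column] as shares, 0 to 1, of the picture: columns of its width, rows of its height: a listed point, or the origin of a listed thing).
The state is a dict: "time_s": time; "qpos": joint angles; "joint_vel": joint speeds; "joint_efforts": joint torques, N m; "position": TCP position; "eef_rot": TCP orientation; "ft_force": force on the tool from outside, world axes, zero at the start; "ft_torque": the same for the moment, N m; "grip_width": finger opening in m; "gripper_force": force on a finger pad.
Only numpy, scipy, OpenCV 4.12 (cv2) and the standard library are available. Lean on these libraries where they do the work, as an engineer would, in place of code of your own. Each camera call takes 0.05 s, during which the arm holds its last target. There are 200 camera calls.

## Working session

There is one attempt and no reset: what is moved stays moved. The work goes in short steps, Python scripts to look and compute and a tool call to move; the robot and the scene stay as the last step left them, time stands still between calls to the robot, and variables do not carry over. Pictures are saved under pics/ and viewed, at most 10 in all, crops included, and the job is handed in when it is done.

Besides the shell and the picture viewer there is one more tool, called after "Emit:" as name(argument=value, ...), one argument or row to a line, values as JSON. arm_command: Moves the arm, as the interface text tells. Its arguments: {"type":"object","properties":{"slide":{"type":"array","items":{"type":"array","items":{"type":"number"}}},"turn":{"type":"array","items":{"type":"number"}},"grip":{"type":"number"},"squeeze":{"type":"number"}},"required":["slide","turn"]}

```bash
mkdir -p pics
cat > h.py <<'E'
from station import *
import numpy as np, cv2
def ray(pic,pos):
    uv=np.array([[[pos[1]*640,pos[0]*480]]],float)
    n=cv2.undistortPoints(uv,np.array(pic["mtx"]),np.array(pic["dist_coeffs"]))[0,0]
    V=np.array(pic["view"]);R=V[:3,:3];c=-R.T@V[:3,3]
    return c,R.T@np.array([n[0],n[1],1.])
def atz(pic,pos,z):
    c,d=ray(pic,pos);return c+d*(z-c[2])/d[2]
Z=dict(dispenser=0,chute_mouth=.102,chute_push=.124,gate_pivot=.113,gate_tip=.135,pot=0,mug=0,jar=0,weight=0)
def spots(pic,names=Z):
    for n in names:
        for r in spot_point(pic,n)[:2]:
            print(n,round(r["p"],2),np.round(np.array(r["position"])*[480,640]),np.round(atz(pic,r["position"],Z[n]),3))
E
python3 - <<'E'
from h import *
for c in ("top","scene"):
    p=get_image(c);cv2.imwrite(f"pics/{c}0.png",p["img"]);print(c);spots(p)
s=sense();print(s["position"],s["eef_rot"],s["time_s"],s["ft_force"])
E
```

```text
top
dispenser 0.52 [241. 299.] [0.599 0.117 0.   ]
chute_mouth 0.9 [293. 462.] [ 0.499 -0.158  0.102]
gate_pivot 0.9 [243. 300.] [0.585 0.115 0.113]
gate_tip 0.59 [216. 247.] [0.629 0.2   0.135]
pot 0.93 [331. 423.] [ 0.429 -0.113  0.   ]
mug 0.71 [172. 422.] [ 0.729 -0.119  0.   ]
jar 0.93 [237. 452.] [ 0.604 -0.173  0.   ]
jar 0.22 [331. 422.] [ 0.428 -0.11   0.   ]
weight 0.8 [173. 260.] [0.729 0.188 0.   ]
scene
dispenser 0.82 [277. 268.] [0.584 0.007 0.   ]
chute_mouth 0.77 [192. 188.] [ 0.5   -0.154  0.102]
chute_mouth 0.52 [240. 337.] [0.576 0.123 0.102]
chute_push 0.98 [191. 204.] [ 0.519 -0.114  0.124]
gate_pivot 0.74 [239. 337.] [0.585 0.123 0.113]
gate_tip 0.68 [258. 384.] [0.635 0.196 0.135]
pot 0.77 [211. 229.] [ 0.423 -0.115  0.   ]
mug 0.61 [337. 166.] [ 0.734 -0.12   0.   ]
mug 0.48 [271. 165.] [ 0.602 -0.176  0.   ]
jar 0.89 [271. 166.] [ 0.602 -0.175  0.   ]
jar 0.72 [242. 335.] [0.475 0.111 0.   ]
weight 0.58 [369. 365.] [0.735 0.19  0.   ]
[0.19777116 0.51322852 0.2245456 ] [1.79991595e+02 8.95480920e-04 1.58925786e+02] 1.0 [ 1.14181484 -0.13944181  0.18744159]
```

View pics/top0.png

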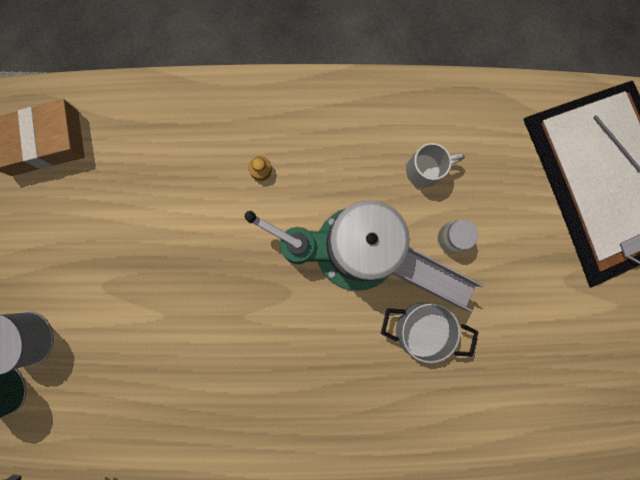

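View pics/scene0.png

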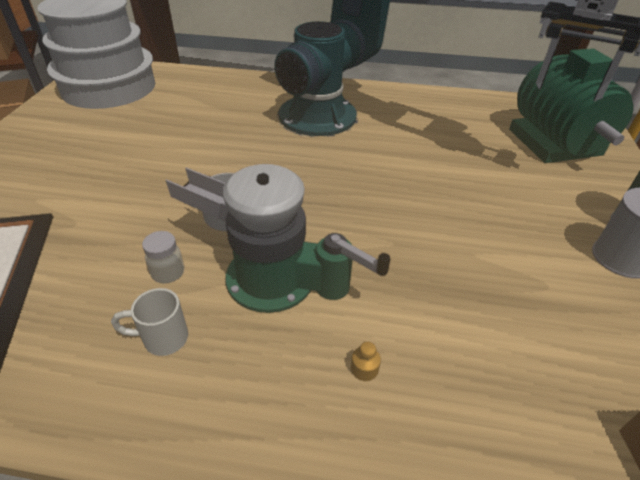

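The top view shows the dispenser hopper at about (372,239), the chute mouth at (465,293), the pot at (430,332), the jar at (460,236) and the mug at (432,165). The gate knob is at (250,216), the pivot at (300,243) and the weight at (260,168). The scene view agrees. Next I'll refine the drum axis, pot centre and chute angle using depth.

```bash
cat >> h.py <<'E'
from scipy.optimize import least_squares
def cloud(pic):
    v,u=np.mgrid[0:480,0:640];uv=np.stack([u,v],-1).reshape(-1,1,2).astype(float)
    n=cv2.undistortPoints(uv,np.array(pic["mtx"]),np.array(pic["dist_coeffs"]))[:,0]
    d=pic["depth"].reshape(-1,1);V=np.array(pic["view"])
    P=(np.c_[n,np.ones(len(n))]*d-V[:3,3])@V[:3,:3];P[d[:,0]==0]=9
    return P.reshape(480,640,3)
def mpts(pic,thing,zlo,zhi):
    m=masks_of(pic,thing)
    if not m: return np.zeros((0,3))
    P=cloud(pic)[m[0]["pixels"]];return P[(P[:,2]>zlo)&(P[:,2]<zhi)]
def rim(P):
    from scipy.spatial import ConvexHull
    H=P[ConvexHull(P[:,:2]).vertices][:,:2]
    r=least_squares(lambda q:np.hypot(H[:,0]-q[0],H[:,1]-q[1])-q[2],[*H.mean(0),.05],loss="soft_l1",f_scale=.002)
    return r.x
def box(P):
    c,s,a=cv2.minAreaRect(P[:,:2].astype(np.float32)*1000);return c,s,a
E
python3 - <<'E'
from h import *
for c in ("top","scene"):
    p=get_image(c);C=cloud(p)
    P=mpts(p,"pot",.058,.072);print(c,"pot",len(P),np.round(rim(P),4))
    near=C.reshape(-1,3);near=near[np.hypot(near[:,0]-.59,near[:,1]-.008)<.09]
    for lo,hi in ((.145,.195),(.195,.23)):
        Q=near[(near[:,2]>lo)&(near[:,2]<hi)]
        print(" hopper",lo,len(Q),np.round(rim(Q),4) if len(Q)>20 else "")
    k=near[near[:,2]>.205];print(" top",len(k),k.mean(0).round(4),k[:,2].max())
    A=C.reshape(-1,3);r=np.hypot(A[:,0]-.59,A[:,1]-.008)
    Q=A[(r>.08)&(r<.23)&(A[:,2]>.09)&(A[:,2]<.16)&(A[:,1]<-.04)]
    print(" chute",len(Q),box(Q),Q.mean(0).round(4))
    G=A[(np.hypot(A[:,0]-.632,A[:,1]-.198)<.016)&(A[:,2]>.125)&(A[:,2]<.145)];print(" knob",len(G),G.mean(0).round(4))
    L=mpts(p,"gate_tip",.09,.15);print(" lever",len(L),box(L) if len(L)>5 else "")
    for n,z in(("weight",.05),("jar",.065),("mug",.07)):
        q=mpts(p,n,z,.09);print(n,q.mean(0).round(3))
E
```

```text
top pot 514 [ 0.4272 -0.1318  0.0609]
 hopper 0.145 121 [0.5842 0.0096 0.059 ]
 hopper 0.195 4703 [0.584  0.0104 0.0584]
 top 1458 [0.5833 0.0115 0.2071] 0.2203439292495669
 chute 2318 ((520.8788452148438, -115.47181701660156), (133.2776641845703, 49.207157135009766), 62.65593338012695) [ 0.5225 -0.1155  0.1127]
 knob 101 [0.6286 0.1956 0.1333]
 lever 779 ((602.3866577148438, 155.18832397460938), (113.2481689453125, 34.09304428100586), 65.66828918457031)
weight [0.732 0.188 0.055]
jar [0.591 0.067 0.077]
mug [ 0.73  -0.12   0.076]
scene pot 78 [ 0.486  -0.111   0.1047]
 hopper 0.145 1169 [0.5768 0.0057 0.0668]
 hopper 0.195 3262 [0.5882 0.0111 0.0577]
 top 1471 [0.5885 0.0113 0.2071] 0.22034628961197053
 chute 1600 ((520.5046997070312, -117.15579986572266), (130.94842529296875, 49.93534851074219), 62.995361328125) [ 0.5205 -0.1231  0.1217]
 knob 131 [0.6333 0.1959 0.1325]
 lever 1031 ((611.6180419921875, 151.95469665527344), (111.44293975830078, 34.07333755493164), 53.425697326660156)
weight [0.737 0.188 0.055]
jar [ 0.607 -0.169  0.074]
mug [ 0.735 -0.119  0.075]
```

Run:
```python
from h import *
for c in ("top","scene"):
    p=get_image(c);A=cloud(p).reshape(-1,3)
    S=A[(np.hypot(A[:,0]-.427,A[:,1]+.115)<.075)]
    for lo,hi in((.06,.07),(.045,.07)):
        Q=S[(S[:,2]>lo)&(S[:,2]<hi)]
        r=least_squares(lambda q:np.hypot(Q[:,0]-q[0],Q[:,1]-q[1])-.051,[.427,-.115],loss="cauchy",f_scale=.002)
        e=r.fun;print(c,lo,len(Q),r.x.round(4),(abs(e)<.003).sum())
    I=S[(S[:,2]>.001)&(S[:,2]<.012)&(np.hypot(S[:,0]-.427,S[:,1]+.115)<.045)];print(" floor",len(I),I.mean(0).round(4))
    if c=="top": cv2.imwrite("pics/potz.png",cv2.resize(p["img"][270:390,350:510],None,fx=4,fy=4,interpolation=cv2.INTER_CUBIC))
```

```text
top 0.06 341 [ 0.4306 -0.1114] 335
top 0.045 798 [ 0.4308 -0.1108] 566
 floor 1437 [ 0.4264 -0.1167  0.0033]
scene 0.06 63 [ 0.4325 -0.1118] 56
scene 0.045 121 [ 0.4326 -0.1121] 112
 floor 0 [nan nan nan]<stdin>:9: RuntimeWarning: Mean of empty slice.
  ret = um.true_divide(
```

View pics/potz.png

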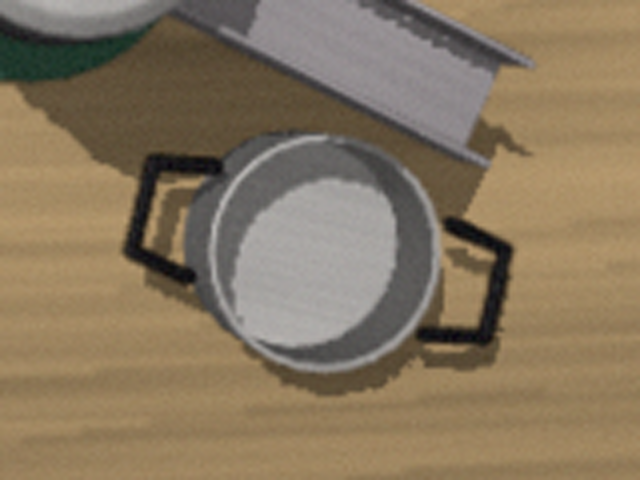

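The crop shows the pot rim centred at about (325,252), which is full-frame (431,333). That matches the depth fit of (0.431,-0.111). The pot is 0.197 m from the axis, and the chute must turn about 24.6° clockwise. Now I'll plan the approach.

```bash
cat >> h.py <<'E'
AX=np.array([.586,.0107])
def arc(ang,off,r=.14,z=.137):  # ang = chute heading deg; off>0 anticlockwise side
    a=np.radians(ang);u=np.array([np.cos(a),np.sin(a)]);n=np.array([-u[1],u[0]])
    return [*(AX+r*u+off*n),z,ang+180]
def plan(cur,wps,dmax=.036,amax=6.5,maxrows=5):
    """print calls: rows relative to pose at call start"""
    cur=np.array(cur,float);seq=[]
    p=cur
    for w in wps:
        w=np.array(w,float);d=np.linalg.norm(w[:3]-p[:3]);n=max(1,int(np.ceil(max(d/dmax,abs(w[3]-p[3])/amax)-1e-6)))
        seq+=[p+(w-p)*k/n for k in range(1,n+1)];p=w
    for i in range(0,len(seq),maxrows):
        c=np.radians(cur[3]);T=np.array([[np.cos(c),np.sin(c),0],[np.sin(c),-np.cos(c),0],[0,0,-1]])
        g=seq[i:i+maxrows]
        print({"slide":[[round(float(x),2) for x in T@(q[:3]-cur[:3])/.025] for q in g],"turn":[round(float(cur[3]-q[3])/5,2) for q in g]},"->",g[-1].round(3))
        cur=g[-1]
def pose():
    s=sense();return [*s["position"],s["eef_rot"][2]]
E
python3 - <<'E'
from h import *
A=np.vstack([cloud(get_image(c)).reshape(-1,3) for c in("top","scene")])
for x0 in(.1,.25,.4,.55):
  for y0 in (-.2,-.05,.1,.25,.4,.55):
    Q=A[(abs(A[:,0]-x0-.075)<.075)&(abs(A[:,1]-y0-.075)<.075)]
    print(x0,y0,len(Q) and np.sort(Q[:,2])[-6:][0].round(2),end="; ")
print()
e=arc(-117.2,.062)
plan([.1978,.5132,.2245,158.93],[[.21,.47,.30,150],[e[0],e[1],.30,e[3]]])
E
```

```text
0.1 -0.2 0.0; 0.1 -0.05 0.2; 0.1 0.1 0.0; 0.1 0.25 0.0; 0.1 0.4 0.37; 0.1 0.55 0.35; 0.25 -0.2 0.07; 0.25 -0.05 0.0; 0.25 0.1 0.0; 0.25 0.25 0.0; 0.25 0.4 0.0; 0.25 0.55 0.33; 0.4 -0.2 0.15; 0.4 -0.05 0.21; 0.4 0.1 0.0; 0.4 0.25 0.01; 0.4 0.4 0.01; 0.4 0.55 0.13; 0.55 -0.2 0.15; 0.55 -0.05 0.22; 0.55 0.1 0.14; 0.55 0.25 0.0; 0.55 0.4 0.0; 0.55 0.55 0.0; 
{'slide': [[-0.36, -0.48, -1.01], [-0.72, -0.96, -2.01], [-1.08, -1.44, -3.02], [-2.2, -2.32, -3.02], [-3.33, -3.19, -3.02]], 'turn': [0.6, 1.19, 1.79, 2.66, 3.53]} -> [  0.247   0.409   0.3   141.28 ]
{'slide': [[-1.34, -0.5, 0.0], [-2.68, -0.99, 0.0], [-4.02, -1.49, 0.0], [-5.35, -1.98, 0.0], [-6.69, -2.48, 0.0]], 'turn': [0.87, 1.74, 2.62, 3.49, 4.36]} -> [  0.339   0.256   0.3   119.48 ]
{'slide': [[-1.43, 0.04, 0.0], [-2.85, 0.07, 0.0], [-4.28, 0.11, 0.0], [-5.71, 0.15, 0.0], [-7.14, 0.18, 0.0]], 'turn': [0.87, 1.74, 2.62, 3.49, 4.36]} -> [ 0.43   0.103  0.3   97.68 ]
{'slide': [[-1.31, 0.56, 0.0], [-2.62, 1.13, 0.0], [-3.93, 1.69, 0.0], [-5.25, 2.26, 0.0], [-6.56, 2.82, 0.0]], 'turn': [0.87, 1.74, 2.62, 3.49, 4.36]} -> [ 5.220e-01 -5.000e-02  3.000e-01  7.588e+01]
{'slide': [[-1.01, 1.01, 0.0], [-2.02, 2.02, 0.0], [-3.02, 3.03, 0.0]], 'turn': [0.87, 1.74, 2.62]} -> [ 0.577 -0.142  0.3   62.8  ]
```

Emit:
arm_command(
  slide=[
    [-0.36, -0.48, -1.0],
    [-0.72, -0.96, -2.0],
    [-1.08, -1.44, -3.0],
    [-2.2, -2.3, -3.0],
    [-3.3, -3.2, -3.0],
  ],
  turn=[0.6, 1.2, 1.8, 2.65, 3.5],
  grip=0,
)

```text
time_s: 2.22
position: [0.2465, 0.409, 0.3018]
eef_rot: [179.7, 0.0, 141.4]
ft_force: [-0.2, -0.0, -0.3]
grip_width: 0.0641
gripper_force: 0.0
```

Emit:
arm_command(
  slide=[
    [-1.35, -0.5, 0],
    [-2.7, -1.0, 0],
    [-4.0, -1.5, 0],
    [-5.35, -2.0, 0],
    [-6.7, -2.5, 0],
  ],
  turn=[0.9, 1.75, 2.6, 3.5, 4.35],
)

```text
time_s: 2.63
position: [0.3384, 0.2541, 0.2998]
eef_rot: [179.9, -0.0, 119.5]
ft_force: [1.5, 1.2, 0.2]
grip_width: 0.0311
gripper_force: 0.0
```

Emit:
arm_command(
  slide=[
    [-1.4, 0.05, 0],
    [-2.85, 0.1, 0],
    [-4.3, 0.1, 0],
    [-5.7, 0.15, 0],
    [-7.15, 0.2, 0],
  ],
  turn=[0.9, 1.75, 2.6, 3.5, 4.35],
)

```text
time_s: 3.05
position: [0.4313, 0.1012, 0.2998]
eef_rot: [179.9, -0.0, 97.7]
ft_force: [0.1, 0.4, 0.1]
grip_width: 0.0011
gripper_force: 0.0
```

Emit:
arm_command(
  slide=[
    [-1.3, 0.55, 0],
    [-2.6, 1.1, 0],
    [-3.9, 1.7, 0],
    [-5.25, 2.25, 0],
    [-6.55, 2.8, 0],
  ],
  turn=[0.9, 1.75, 2.6, 3.5, 4.35],
)

```text
time_s: 3.47
position: [0.5234, -0.0516, 0.2995]
eef_rot: [180.0, -0.0, 75.9]
ft_force: [0.5, -0.2, 0.3]
grip_width: 0.0003
gripper_force: 0.0
```

Emit:
arm_command(
  slide=[
    [-1.0, 1.0, 0],
    [-2.0, 2.0, 0],
    [-3.0, 3.0, 0],
    [-3.0, 3.0, 0],
  ],
  turn=[0.9, 1.75, 2.6, 2.6],
)

```text
time_s: 3.8
position: [0.5793, -0.1459, 0.2965]
eef_rot: [-179.9, 0.1, 62.7]
ft_force: [-0.7, 0.6, -0.7]
grip_width: 0.0004
gripper_force: 0.0
```

Run:
```python
from h import *
c=pose();s=sense();print(np.round(c,4),s["time_s"],s["grip_width"],np.round(s["ft_force"],1))
plan(c,[arc(-117.2,.062),arc(-117.2,.062)])
```

```text
[ 0.5793 -0.1459  0.2965 62.716 ] 3.8 0.0003738828796994993 [-0.7  0.6 -0.7]
{'slide': [[0.02, -0.03, 1.28], [0.04, -0.06, 2.55], [0.06, -0.09, 3.83], [0.07, -0.12, 5.11], [0.09, -0.15, 6.38]], 'turn': [-0.0, -0.01, -0.01, -0.01, -0.02]} -> [ 0.577 -0.142  0.137 62.8  ]
{'slide': [[0.0, 0.0, 0.0]], 'turn': [0.0]} -> [ 0.577 -0.142  0.137 62.8  ]
```

Emit:
arm_command(
  slide=[
    [0, 0, 1.3],
    [0, 0, 2.6],
    [0, 0, 3.9],
    [0, 0, 5.0],
    [0, 0, 5.8],
  ],
  turn=[0, 0, 0, 0, 0],
)

```text
time_s: 4.22
position: [0.5761, -0.1395, 0.1511]
eef_rot: [-179.8, 0.0, 63.2]
ft_force: [-0.4, 0.1, 0.0]
grip_width: 0.0003
gripper_force: 0.0
```

Emit:
arm_command(
  slide=[
    [0, 0, 0.35],
    [0, 0, 0.65],
    [0, 0, 0.65],
    [0, 0, 0.65],
  ],
  turn=[0, 0, 0, 0],
)

```text
time_s: 4.55
position: [0.5783, -0.1405, 0.1395]
eef_rot: [179.9, -0.0, 63.2]
ft_force: [0.1, 0.4, 0.5]
grip_width: 0.0007
gripper_force: 0.0
```

Run:
```python
from h import *
c=pose();s=sense();print(np.round(c,4),s["time_s"],np.round(s["ft_force"],1))
p=get_image("scene");cv2.imwrite("pics/a.png",p["img"][100:400,60:460])
for a in(-131.8,-141.8):print(np.round(arc(a,.0365),4))
plan(c,[arc(-117.2,.040)],dmax=.005)
plan(arc(-117.2,.040),[arc(a,.0375) for a in np.linspace(-118.4,-131.2,10)],dmax=.05)
```

```text
[ 0.5783 -0.1405  0.1395 63.1977] 4.55 [0.1 0.4 0.5]
[ 0.5199 -0.118   0.137  48.2   ]
[ 0.4986 -0.1046  0.137  38.2   ]
{'slide': [[-0.01, -0.18, 0.02], [-0.03, -0.36, 0.04], [-0.04, -0.53, 0.06], [-0.06, -0.71, 0.08], [-0.07, -0.89, 0.1]], 'turn': [0.02, 0.03, 0.05, 0.06, 0.08]} -> [ 0.558 -0.132  0.137 62.8  ]
{'slide': [[-0.03, -0.22, 0.0], [-0.06, -0.36, 0.0], [-0.09, -0.5, 0.0], [-0.12, -0.64, 0.0], [-0.14, -0.78, 0.0]], 'turn': [0.24, 0.52, 0.81, 1.09, 1.38]} -> [ 0.539 -0.126  0.137 55.911]
{'slide': [[-0.04, -0.14, 0.0], [-0.07, -0.28, 0.0], [-0.1, -0.42, 0.0], [-0.12, -0.56, 0.0], [-0.14, -0.7, 0.0]], 'turn': [0.28, 0.57, 0.85, 1.14, 1.42]} -> [ 0.522 -0.119  0.137 48.8  ]
```

View pics/a.png

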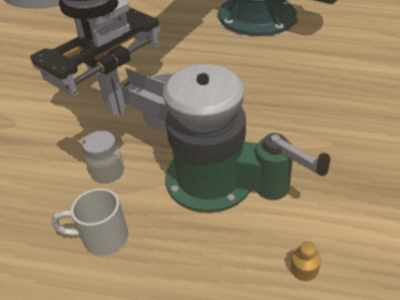

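The crop shows the closed fingers at about (113,95), standing in free space beside the chute's outer wall on the jar side and above the jar's height. Next I'll push gently along the arc.

Emit:
arm_command(
  slide=[
    [0, -0.18, 0],
    [0, -0.36, 0.05],
    [0, -0.54, 0.05],
    [0, -0.72, 0.05],
    [-0.05, -0.9, 0.1],
  ],
  turn=[0, 0, 0, 0, 0],
)

```text
time_s: 5.02
position: [0.5568, -0.1311, 0.1363]
eef_rot: [179.9, -0.0, 63.2]
ft_force: [-0.2, -0.1, -0.4]
grip_width: 0.0009
gripper_force: 0.0
```

Emit:
arm_command(
  slide=[
    [-0.03, -0.2, 0],
    [-0.06, -0.35, 0],
    [-0.09, -0.5, 0],
    [-0.12, -0.64, 0],
    [-0.14, -0.78, 0],
  ],
  turn=[0.25, 0.5, 0.8, 1.1, 1.4],
)

```text
time_s: 5.43
position: [0.5379, -0.1258, 0.1358]
eef_rot: [179.9, -0.0, 56.0]
ft_force: [-0.1, -1.0, -1.4]
grip_width: 0.0002
gripper_force: 0.7
```

Emit:
arm_command(
  slide=[
    [-0.04, -0.14, 0],
    [-0.07, -0.28, 0],
    [-0.1, -0.42, 0],
    [-0.12, -0.56, 0],
    [-0.14, -0.7, 0],
  ],
  turn=[0.3, 0.55, 0.85, 1.15, 1.4],
)

```text
time_s: 5.85
position: [0.5214, -0.1189, 0.1358]
eef_rot: [180.0, -0.0, 49.0]
ft_force: [1.0, 0.1, 0.3]
grip_width: 0.0003
gripper_force: 0.6
```

```bash
cat >> h.py <<'E'
def chute(tag=None):
    for c in("top","scene"):
        p=get_image(c);P=mpts(p,"chute_push",.098,.15)
        if tag: cv2.imwrite(f"pics/{c}{tag}.png",p["img"])
        r=np.hypot(*(P[:,:2]-AX).T);P=P[(r>.085)&(r<.22)]
        print(c,len(P),box(P),P.mean(0).round(3));spots(p,["chute_mouth","chute_push"])
E
python3 - <<'E'
from h import *
c=pose();s=sense();print(np.round(c,4),s["time_s"],np.round(s["ft_force"],1))
chute("b")
plan(c,[arc(-132.6,.0365)]+[arc(a,.0365) for a in np.linspace(-134,-141.8,6)])
E
```

```text
[ 0.5214 -0.1189  0.1358 49.0461] 5.85 [1.  0.1 0.3]
top 977 ((513.625244140625, -71.68163299560547), (55.24073791503906, 48.878074645996094), 48.638614654541016) [ 0.515 -0.073  0.116]
chute_push 0.88 [300. 430.] [ 0.49  -0.097  0.124]
scene 665 ((489.0916442871094, -95.5169906616211), (132.39146423339844, 46.04082107543945), 19.56796646118164) [ 0.484 -0.101  0.12 ]
chute_mouth 0.83 [181. 209.] [ 0.463 -0.127  0.102]
chute_push 0.89 [183. 221.] [ 0.492 -0.092  0.124]
{'slide': [[-0.03, -0.15, -0.05], [-0.06, -0.28, -0.05], [-0.09, -0.44, -0.05], [-0.11, -0.59, -0.05], [-0.14, -0.75, -0.05]], 'turn': [0.33, 0.61, 0.92, 1.23, 1.55]} -> [ 0.505 -0.109  0.137 41.32 ]
{'slide': [[-0.04, -0.15, 0.0], [-0.07, -0.31, 0.0]], 'turn': [0.31, 0.62]} -> [ 0.499 -0.105  0.137 38.2  ]
```

Emit:
arm_command(
  slide=[
    [-0.03, -0.15, 0],
    [-0.06, -0.28, 0],
    [-0.09, -0.44, 0],
    [-0.11, -0.59, 0],
    [-0.14, -0.75, 0],
  ],
  turn=[0.3, 0.6, 0.9, 1.25, 1.55],
)

```text
time_s: 6.67
position: [0.5053, -0.1097, 0.1356]
eef_rot: [179.9, -0.0, 41.3]
ft_force: [1.1, -0.5, -0.9]
grip_width: 0.0004
gripper_force: 0.6
```

Emit:
arm_command(
  slide=[
    [-0.02, -0.08, 0],
    [-0.04, -0.14, 0],
    [-0.05, -0.18, 0],
    [-0.05, -0.18, 0],
  ],
  turn=[0.2, 0.3, 0.35, 0.35],
)

```text
time_s: 7.0
position: [0.5011, -0.1067, 0.1357]
eef_rot: [-180.0, -0.0, 39.7]
ft_force: [0.2, 0.2, -0.8]
grip_width: 0.0007
gripper_force: 0.3
```

Run:
```python
from h import *
c=pose();s=sense();print(np.round(c,4),s["time_s"],np.round(s["ft_force"],1))
chute("c")
d=np.array(c[:2])-AX
from scipy.optimize import brentq
print("heading from contact",brentq(lambda a: d@np.array([-np.sin(np.radians(a)),np.cos(np.radians(a))])-.0365,-150,-120))
```

```text
[ 0.5011 -0.1067  0.1357 39.6858] 7.0 [ 0.2  0.2 -0.8]
top 928 ((475.4478454589844, -80.42413330078125), (123.48989868164062, 49.068748474121094), 39.69929504394531) [ 0.504 -0.059  0.116]
chute_push 0.92 [307. 420.] [ 0.478 -0.08   0.124]
scene 318 ((462.1062927246094, -92.22591400146484), (97.84700012207031, 48.23491287231445), 39.1597900390625) [ 0.447 -0.094  0.118]
chute_mouth 0.56 [176. 223.] [ 0.442 -0.108  0.102]
chute_push 0.71 [180. 231.] [ 0.482 -0.077  0.124]
heading from contact -140.4655487437425
```

View pics/topc.png

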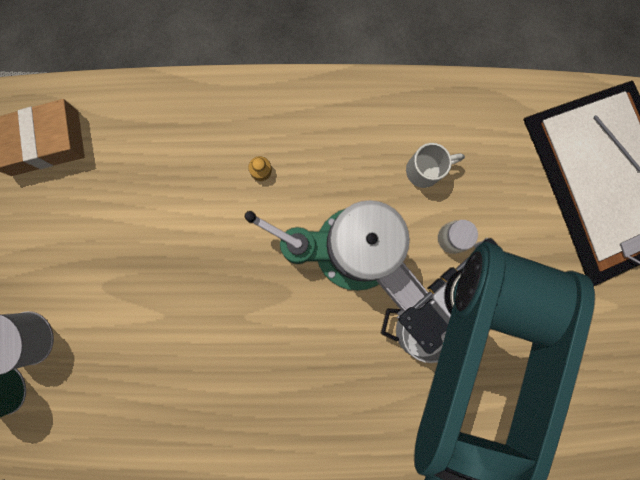

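The view from above shows the chute pointing at the pot, with the wrist near (430,320) and the pot unmoved. About 1.3° remains, so I'll push 3 mm more, back off and rise.

Emit:
arm_command(
  slide=[
    [-0.02, -0.07, 0],
    [-0.03, -0.14, 0],
    [-0.03, -0.14, 0],
    [-0.03, -0.14, 0],
  ],
  turn=[0.15, 0.3, 0.3, 0.3],
)

```text
time_s: 7.73
position: [0.4981, -0.1045, 0.1357]
eef_rot: [-180.0, 0.0, 38.2]
ft_force: [-0.1, -0.4, 0.3]
grip_width: 0.0006
gripper_force: 0.2
```

Emit:
arm_command(
  slide=[
    [0, 0.3, 0],
    [0, 0.8, 0],
    [0, 1.0, -0.5],
    [0, 1.0, -1.5],
    [0, 1.0, -2.8],
  ],
  turn=[0, 0, 0, 0, 0],
)

```text
time_s: 8.15
position: [0.5129, -0.1248, 0.2034]
eef_rot: [-179.7, 0.2, 38.1]
ft_force: [0.2, 0.3, 0.6]
grip_width: 0.0006
gripper_force: 0.0
```

Emit:
arm_command(
  slide=[
    [0, 0, -1.3],
    [0, 0, -2.6],
    [0, 0, -3.7],
    [0, 0, -3.7],
  ],
  turn=[0, 0, 0, 0],
)

```text
time_s: 8.48
position: [0.5164, -0.1258, 0.3057]
eef_rot: [179.4, -0.4, 38.1]
ft_force: [0.8, -0.3, 1.4]
grip_width: 0.0001
gripper_force: 0.0
```

Run:
```python
from h import *
c=pose();s=sense();print(np.round(c,4),s["time_s"],np.round(s["ft_force"],1))
chute("d")
```

```text
[ 0.5164 -0.1258  0.3057 38.1465] 8.4833 [ 0.8 -0.3  1.4]
top 2266 ((472.5858154296875, -78.32600402832031), (124.05541229248047, 49.43323516845703), 38.36244583129883) [ 0.474 -0.079  0.113]
chute_mouth 0.73 [332. 433.] [ 0.435 -0.105  0.102]
chute_push 0.86 [306. 420.] [ 0.48  -0.08   0.124]
scene 459 ((459.6266784667969, -88.73934936523438), (93.32698059082031, 48.5103645324707), 38.53147888183594) [ 0.451 -0.1    0.12 ]
chute_mouth 0.73 [174. 225.] [ 0.438 -0.105  0.102]
chute_push 0.61 [180. 233.] [ 0.481 -0.074  0.124]
```

The chute now heads -141.6°, within 0.2° of the pot's bearing of -141.7°, and the mouth is about 7 mm short of the pot centre radially, which the geometry fixes. Next is the gate.

```bash
cat >> h.py <<'E'
PV=np.array([.586,.1205])
def garc(phi,gap,r=.088,z=.127):
    a=np.radians(phi);u=np.array([np.cos(a),np.sin(a)]);n=np.array([-u[1],u[0]])
    return [*(PV+r*u-(.0215+gap)*n),z,phi]
E
python3 - <<'E'
from h import *
c=pose()
p=get_image("top");A=cloud(p).reshape(-1,3);G=A[(np.hypot(A[:,0]-.632,A[:,1]-.198)<.016)&(A[:,2]>.125)&(A[:,2]<.145)];print("knob",len(G),G.mean(0).round(4))
g=garc(59.2,.02);print(g)
plan(c,[[g[0],g[1],.30,g[3]],g])
E
```

```text
knob 99 [0.6287 0.1955 0.1333]
[np.float64(0.6667066078312328), np.float64(0.17483869203776975), 0.127, 59.2]
{'slide': [[1.22, -0.56, -0.01], [2.44, -1.12, -0.03], [3.66, -1.68, -0.04], [4.89, -2.24, -0.06], [6.11, -2.81, -0.07]], 'turn': [-0.42, -0.84, -1.26, -1.68, -2.1]} -> [5.9000e-01 2.5000e-02 2.9800e-01 4.8685e+01]
{'slide': [[1.3, -0.33, -0.01], [2.61, -0.66, -0.03], [3.91, -0.99, -0.04], [5.21, -1.32, -0.06], [6.52, -1.64, -0.07]], 'turn': [-0.42, -0.84, -1.26, -1.68, -2.1]} -> [ 0.667  0.175  0.3   59.2  ]
{'slide': [[0.0, 0.0, 1.38], [0.0, 0.0, 2.77], [0.0, 0.0, 4.15], [0.0, 0.0, 5.54], [0.0, 0.0, 6.92]], 'turn': [0.0, 0.0, 0.0, 0.0, 0.0]} -> [ 0.667  0.175  0.127 59.2  ]
```

Emit:
arm_command(
  slide=[
    [1.2, -0.55, 0],
    [2.45, -1.1, 0],
    [3.65, -1.7, 0],
    [4.9, -2.25, 0],
    [6.1, -2.8, 0],
  ],
  turn=[-0.4, -0.85, -1.25, -1.7, -2.1],
)

```text
time_s: 9.35
position: [0.5907, 0.0266, 0.2976]
eef_rot: [-180.0, 0.0, 48.8]
ft_force: [-0.2, -0.3, 0.9]
grip_width: 0.0006
gripper_force: 0.0
```

Emit:
arm_command(
  slide=[
    [1.3, -0.35, 0],
    [2.6, -0.65, 0],
    [3.9, -1.0, 0],
    [5.2, -1.3, 0],
    [6.5, -1.65, 0],
  ],
  turn=[-0.4, -0.85, -1.25, -1.7, -2.1],
)

```text
time_s: 9.77
position: [0.6671, 0.1759, 0.2974]
eef_rot: [-180.0, 0.0, 59.3]
ft_force: [0.7, -0.6, 1.5]
grip_width: 0.0007
gripper_force: 0.0
```

Emit:
arm_command(
  slide=[
    [0, 0, 0],
    [0, 0, 0.5],
    [0, 0, 1.8],
    [0, 0, 3.1],
    [0, 0, 4.3],
  ],
  turn=[0, 0, 0, 0, 0],
)

```text
time_s: 10.18
position: [0.6663, 0.1739, 0.1889]
eef_rot: [-180.0, 0.0, 59.2]
ft_force: [0.0, 0.6, 0.2]
grip_width: 0.0004
gripper_force: 0.0
```

Run:
```python
from h import *
c=pose();s=sense();print(np.round(c,4),s["time_s"],np.round(s["ft_force"],1))
plan(c,[garc(59.2,.02)])
```

```text
[ 0.6663  0.1739  0.1889 59.1626] 10.1833 [0.  0.6 0.2]
{'slide': [[0.02, -0.0, 1.24], [0.04, -0.0, 2.48]], 'turn': [-0.0, -0.01]} -> [ 0.667  0.175  0.127 59.2  ]
```

Emit:
arm_command(
  slide=[
    [0, 0, 0.8],
    [0, 0, 1.6],
    [0, 0, 2.3],
    [0, 0, 2.4],
    [0, 0, 2.4],
  ],
  turn=[0, 0, 0, 0, 0],
)

```text
time_s: 10.6
position: [0.6654, 0.1737, 0.1285]
eef_rot: [-179.8, 0.2, 59.2]
ft_force: [1.4, 0.2, -0.4]
grip_width: 0.0004
gripper_force: 0.0
```

Run:
```python
from h import *
c=pose();s=sense();print(np.round(c,4),s["time_s"],np.round(s["ft_force"],1))
cv2.imwrite("pics/e.png",get_image("scene")["img"][150:450,150:550])
plan(c,[garc(59.2,.002)],dmax=.0037)
plan(garc(59.2,.002),[garc(f,0) for f in np.linspace(60,115,23)],dmax=.05)
```

```text
[ 0.6654  0.1737  0.1285 59.1528] 10.6 [ 1.4  0.2 -0.4]
{'slide': [[0.01, -0.14, 0.01], [0.03, -0.28, 0.02], [0.04, -0.42, 0.04], [0.05, -0.56, 0.05], [0.07, -0.7, 0.06]], 'turn': [-0.0, -0.0, -0.01, -0.01, -0.01]} -> [ 0.651  0.184  0.127 59.2  ]
{'slide': [[0.01, -0.13, 0.0], [0.04, -0.28, 0.0], [0.07, -0.44, 0.0], [0.09, -0.6, 0.0], [0.1, -0.75, 0.0]], 'turn': [-0.16, -0.66, -1.16, -1.66, -2.16]} -> [ 0.636  0.196  0.127 70.   ]
{'slide': [[0.03, -0.15, 0.0], [0.06, -0.31, 0.0], [0.08, -0.47, 0.0], [0.1, -0.62, 0.0], [0.1, -0.78, 0.0]], 'turn': [-0.5, -1.0, -1.5, -2.0, -2.5]} -> [ 0.619  0.205  0.127 82.5  ]
{'slide': [[0.03, -0.15, 0.0], [0.06, -0.31, 0.0], [0.08, -0.47, 0.0], [0.1, -0.62, 0.0], [0.1, -0.78, 0.0]], 'turn': [-0.5, -1.0, -1.5, -2.0, -2.5]} -> [ 0.6    0.21   0.127 95.   ]
{'slide': [[0.03, -0.15, 0.0], [0.06, -0.31, 0.0], [0.08, -0.47, 0.0], [0.1, -0.62, 0.0], [0.1, -0.78, 0.0]], 'turn': [-0.5, -1.0, -1.5, -2.0, -2.5]} -> [  0.58    0.211   0.127 107.5  ]
{'slide': [[0.03, -0.15, 0.0], [0.06, -0.31, 0.0], [0.08, -0.47, 0.0]], 'turn': [-0.5, -1.0, -1.5]} -> [  0.568   0.209   0.127 115.   ]
```

View pics/e.png

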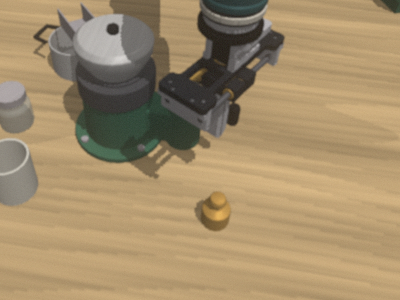

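The crop shows the fingertips at about (205,130), just on the weight side of the knob at (233,115). They are above and clear of the weight at (216,212). Pushing the lever along its arc.

Emit:
arm_command(
  slide=[
    [0, -0.14, 0],
    [0.03, -0.28, 0],
    [0.04, -0.42, 0.04],
    [0.05, -0.56, 0.05],
    [0.07, -0.7, 0.05],
  ],
  turn=[0, 0, 0, 0, 0],
)

```text
time_s: 11.07
position: [0.6524, 0.1852, 0.1301]
eef_rot: [180.0, -0.0, 59.2]
ft_force: [0.1, -0.3, -0.9]
grip_width: 0.0007
gripper_force: 0.0
```

Emit:
arm_command(
  slide=[
    [0.01, -0.13, 0],
    [0.04, -0.28, 0],
    [0.07, -0.44, 0],
    [0.09, -0.6, 0],
    [0.1, -0.75, 0],
  ],
  turn=[-0.15, -0.65, -1.15, -1.65, -2.15],
)

```text
time_s: 11.48
position: [0.6381, 0.1966, 0.1299]
eef_rot: [179.9, -0.0, 70.1]
ft_force: [0.3, -0.9, 0.2]
grip_width: 0.0003
gripper_force: 0.7
```

Emit:
arm_command(
  slide=[
    [0.03, -0.15, 0],
    [0.06, -0.31, 0],
    [0.08, -0.47, 0],
    [0.1, -0.62, 0],
    [0.1, -0.78, 0],
  ],
  turn=[-0.5, -1.0, -1.5, -2.0, -2.5],
)

```text
time_s: 11.9
position: [0.6207, 0.2057, 0.1299]
eef_rot: [179.9, -0.0, 82.6]
ft_force: [1.7, -0.7, -0.2]
grip_width: 0.0004
gripper_force: 0.8
```

Run:
```python
from h import *
c=pose();s=sense();print(np.round(c,4),np.round(garc(82.5,0),4),s["time_s"],np.round(s["ft_force"],1))
spots(get_image("top"),["gate_tip"]);spots(get_image("scene"),["gate_tip"])
```

```text
[ 0.6207  0.2057  0.1299 82.5831] [ 0.6188  0.2049  0.127  82.5   ] 11.9 [ 1.7 -0.7 -0.2]
gate_tip 0.53 [237. 451.] [ 0.592 -0.132  0.135]
```

Emit:
arm_command(
  slide=[
    [0.03, -0.15, 0],
    [0.06, -0.31, 0],
    [0.08, -0.47, 0],
    [0.1, -0.62, 0],
    [0.1, -0.78, 0],
  ],
  turn=[-0.5, -1.0, -1.5, -2.0, -2.5],
)

```text
time_s: 12.52
position: [0.6018, 0.2106, 0.1295]
eef_rot: [179.9, -0.0, 95.0]
ft_force: [1.0, -0.2, -0.6]
grip_width: 0.0006
gripper_force: 0.8
```

Emit:
arm_command(
  slide=[
    [0.03, -0.15, 0],
    [0.06, -0.31, 0],
    [0.08, -0.47, 0],
    [0.1, -0.62, 0],
    [0.1, -0.78, 0],
  ],
  turn=[-0.5, -1.0, -1.5, -2.0, -2.5],
)

```text
time_s: 12.93
position: [0.5821, 0.2116, 0.1295]
eef_rot: [179.9, -0.0, 107.5]
ft_force: [0.6, 0.2, -1.4]
grip_width: 0.0004
gripper_force: 0.8
```

Emit:
arm_command(
  slide=[
    [0.03, -0.15, 0],
    [0.06, -0.31, 0],
    [0.08, -0.47, 0],
    [0.09, -0.55, 0],
    [0.09, -0.55, 0],
  ],
  turn=[-0.5, -1.0, -1.5, -1.75, -1.75],
)

```text
time_s: 13.35
position: [0.5677, 0.2095, 0.1295]
eef_rot: [-180.0, -0.0, 116.2]
ft_force: [0.7, 0.1, 0.1]
grip_width: 0.0005
gripper_force: 0.1
```

Run:
```python
from h import *
c=pose();s=sense();print(np.round(c,4),np.round(garc(116,0),4),s["time_s"],np.round(s["ft_force"],1))
p=get_image("top");cv2.imwrite("pics/f.png",p["img"]);spots(p,["gate_tip"]);p=get_image("scene");spots(p,["gate_tip","gate_pivot"])
plan(c,[garc(f,0) for f in np.linspace(117,130,14)],dmax=.05)
```

```text
[  0.5677   0.2095   0.1295 116.1568] [  0.5667   0.209    0.127  116.    ] 13.35 [0.7 0.1 0.1]
gate_tip 0.55 [216. 388.] [0.542 0.198 0.135]
gate_pivot 0.83 [238. 335.] [0.582 0.121 0.113]
{'slide': [[0.01, -0.1, 0.1], [0.03, -0.16, 0.1], [0.04, -0.23, 0.1], [0.05, -0.29, 0.1], [0.06, -0.35, 0.1]], 'turn': [-0.17, -0.37, -0.57, -0.77, -0.97]} -> [  0.559   0.207   0.127 121.   ]
{'slide': [[0.01, -0.06, 0.0], [0.03, -0.12, 0.0], [0.04, -0.19, 0.0], [0.05, -0.25, 0.0], [0.06, -0.31, 0.0]], 'turn': [-0.2, -0.4, -0.6, -0.8, -1.0]} -> [  0.552   0.204   0.127 126.   ]
{'slide': [[0.01, -0.06, 0.0], [0.03, -0.12, 0.0], [0.04, -0.19, 0.0], [0.05, -0.25, 0.0]], 'turn': [-0.2, -0.4, -0.6, -0.8]} -> [5.46e-01 2.02e-01 1.27e-01 1.30e+02]
```

Emit:
arm_command(
  slide=[
    [0.01, -0.06, 0],
    [0.03, -0.12, 0],
    [0.04, -0.19, 0],
    [0.05, -0.25, 0],
    [0.06, -0.31, 0],
  ],
  turn=[-0.2, -0.4, -0.6, -0.8, -1.0],
)

```text
time_s: 14.02
position: [0.5601, 0.2074, 0.1295]
eef_rot: [180.0, 0.0, 121.3]
ft_force: [0.4, 0.1, -1.8]
grip_width: 0.0005
gripper_force: 0.5
```

Emit:
arm_command(
  slide=[
    [0.01, -0.06, 0],
    [0.02, -0.1, 0],
    [0.03, -0.14, 0],
    [0.03, -0.14, 0],
  ],
  turn=[-0.2, -0.3, -0.4, -0.4],
)

```text
time_s: 14.35
position: [0.5568, 0.2062, 0.1296]
eef_rot: [180.0, 0.0, 123.2]
ft_force: [1.0, -0.3, -0.2]
grip_width: 0.0004
gripper_force: 0.4
```

Emit:
arm_command(
  slide=[
    [0.01, -0.04, 0],
    [0.02, -0.08, 0],
    [0.02, -0.08, 0],
  ],
  turn=[-0.15, -0.25, -0.25],
)

```text
time_s: 14.6
position: [0.5564, 0.2063, 0.1297]
eef_rot: [179.7, 0.0, 124.5]
ft_force: [6.5, 1.9, -2.9]
grip_width: 0.0005
gripper_force: 3.0
```

Emit:
arm_command(
  slide=[
    [0, -0.02, 0],
    [0, -0.04, 0],
    [0, -0.04, 0],
  ],
  turn=[0, 0, 0],
)

```text
time_s: 14.85
position: [0.5564, 0.2063, 0.1298]
eef_rot: [179.6, 0.0, 124.5]
ft_force: [7.3, 4.2, -3.0]
grip_width: 0.0002
gripper_force: 4.1
```

The TCP has stopped advancing while the force climbs to about 8 N, so the lever is on its stop. I'll back straight off, rise and check.

Emit:
arm_command(
  slide=[
    [0, 0.1, 0],
    [0, 0.4, 0],
    [0, 0.8, 0],
    [0, 1.0, -0.5],
    [0, 1.0, -1.5],
  ],
  turn=[0, 0, 0, 0, 0],
)

```text
time_s: 15.27
position: [0.5728, 0.2189, 0.1628]
eef_rot: [-179.5, -0.2, 124.5]
ft_force: [-0.4, -0.7, -0.7]
grip_width: 0.0002
gripper_force: 0.0
```

Emit:
arm_command(
  slide=[
    [0, 0, -1.3],
    [0, 0, -2.6],
    [0, 0, -3.9],
    [0, 0, -5.0],
    [0, 0, -5.0],
  ],
  turn=[0, 0, 0, 0, 0],
)

```text
time_s: 15.68
position: [0.5763, 0.2197, 0.3001]
eef_rot: [179.4, 0.2, 124.4]
ft_force: [-0.8, 0.2, 1.3]
grip_width: 0.0005
gripper_force: 0.0
```

Emit:
arm_command(
  slide=[
    [0, 1.2, 0],
    [0, 2.4, 0],
    [0, 3.6, 0],
    [0, 4.8, 0],
    [0, 4.8, 0],
  ],
  turn=[0, 0, 0, 0, 0],
)

```text
time_s: 16.1
position: [0.6765, 0.2894, 0.2836]
eef_rot: [-179.5, -0.2, 124.5]
ft_force: [0.1, -0.6, -1.3]
grip_width: 0.0006
gripper_force: 0.0
```

Run:
```python
from h import *
c=pose();s=sense();print(np.round(c,4),s["time_s"],np.round(s["ft_force"],1))
chute("g")
for n in("top","scene"):
    p=get_image(n);spots(p,["gate_tip","gate_pivot","pot","mug","jar","weight"])
    A=cloud(p).reshape(-1,3)
    G=A[(np.hypot(A[:,0]-.535,A[:,1]-.192)<.02)&(A[:,2]>.128)&(A[:,2]<.14)];print("knob",len(G),G.mean(0).round(4))
```

```text
[  0.6765   0.2894   0.2836 124.5163] 16.1 [ 0.1 -0.6 -1.3]
top 2270 ((471.9857177734375, -78.81143188476562), (125.08259582519531, 49.410301208496094), 38.31209945678711) [ 0.474 -0.079  0.113]
chute_mouth 0.76 [332. 433.] [ 0.436 -0.106  0.102]
chute_push 0.68 [307. 416.] [ 0.478 -0.074  0.124]
scene 372 ((459.5550231933594, -89.22770690917969), (90.69512176513672, 48.29081726074219), 39.022911071777344) [ 0.454 -0.1    0.12 ]
chute_mouth 0.55 [174. 228.] [ 0.437 -0.1    0.102]
chute_push 0.8 [176. 231.] [ 0.471 -0.08   0.124]
gate_tip 0.58 [274. 250.] [0.536 0.195 0.135]
gate_pivot 0.69 [242. 295.] [0.588 0.123 0.113]
pot 0.82 [330. 425.] [ 0.43  -0.116  0.   ]
pot 0.33 [245. 300.] [0.592 0.116 0.   ]
mug 0.82 [170. 422.] [ 0.733 -0.119  0.   ]
jar 0.95 [239. 449.] [ 0.601 -0.167  0.   ]
weight 0.92 [169. 259.] [0.735 0.191 0.   ]
knob 92 [0.538  0.1928 0.1338]
gate_tip 0.88 [214. 385.] [0.536 0.193 0.135]
gate_pivot 0.82 [237. 335.] [0.581 0.12  0.113]
gate_pivot 0.59 [215. 231.] [ 0.559 -0.055  0.113]
pot 0.84 [215. 229.] [ 0.435 -0.111  0.   ]
mug 0.95 [337. 168.] [ 0.732 -0.116  0.   ]
jar 0.95 [272. 168.] [ 0.605 -0.169  0.   ]
jar 0.51 [279. 268.] [0.588 0.008 0.   ]
weight 0.95 [369. 362.] [0.735 0.187 0.   ]
knob 88 [0.5403 0.1933 0.1333]
```

View pics/topg.png

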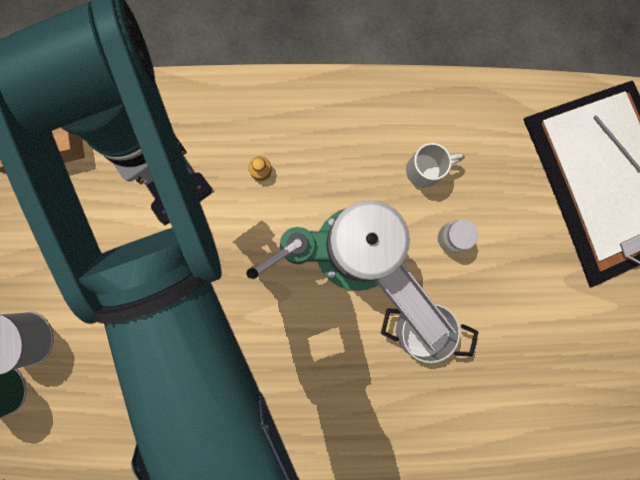

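View pics/sceneg.png

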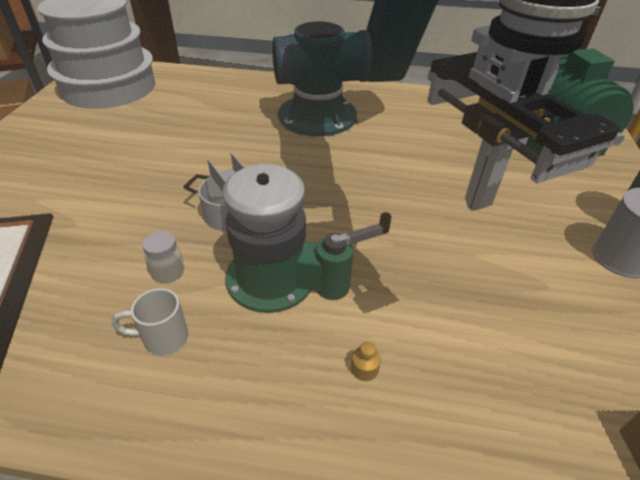

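Both pictures agree. From above, the chute mouth is over the pot at (433,340), and the lever knob has swung from (250,216) to (252,272). The knob is still where it met the stop. The pot, mug, jar and weight haven't moved, and the arm is clear of everything.

Emit:
arm_command(
  slide=[
    [0, 0, 0],
    [0, 0, 0],
    [0, 0, 0],
    [0, 0, 0],
  ],
  turn=[0, 0, 0, 0],
)

```text
time_s: 17.53
position: [0.6737, 0.287, 0.292]
eef_rot: [180.0, -0.0, 124.4]
ft_force: [-0.1, 0.3, 0.3]
grip_width: 0.0002
gripper_force: 0.0
```

```bash
python3 -c "
from station import *
print(finish_job())"
```

```text
the job is handed in; nothing more can be done
None
```

The job is handed in (no verdict was returned): the chute mouth is over the pot, about 7 mm from its centre, the gate lever was then pushed to its open stop, and the pot, mug, jar and weight stayed where they stood.

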